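# Clamp a reagent bottle on the shaker platform and lock the cam lever

### The arm

A 6-joint arm with a two-finger parallel gripper is mounted at the origin on a cart in front of the work surface, level with it; the furniture and walls round the work are solid. World frame = base frame: x ahead of the robot, y to its left, z up, the work surface at z = 0. Lengths are in m, angles in rad, forces in N, time in s.
With the tool pointing down it reaches from about 0.35 to 0.8 m from the base axis. Payload 7.3 kg.
Tool frame: the origin (TCP) lies midway between the tips of the shut fingers; the grasp point (between the pads) lies bot.hold_point_z behind it (bot.hold_point_z is the distance from the TCP to the grasp point, in m); z points along the fingers, y is the line along which they close (so a half turn about z gives the same grasp; the last joint's range is limited). The gripper opens to 85 mm and grips with 20 to 120 N. Pads are 22 mm wide; open, the fingers measure 114 mm over their backs; the gripper's body (76 mm by 85 mm) begins 54 mm behind the grasp point. The pads swing forward as they close: fully open they stand 13 mm farther back than shut.
Start: joints at [1.015, 0.342, 1.524, -0, 1.275, -0.146], TCP at [0.209, 0.482, 0.231] pointing down, gripper open.
Joint ranges: [-2.53, 2.53], [-0.77, 2.02], [0.04, 2.7], [-1, 4.14], [0.28, 2.66], [-3.11, 3.11]. Speed limits (rad/s): [2.57, 2.57, 3.14, 3.14, 3.14, 3.14].

### API

Orientations are given as a rotation vector (axis times angle).
In Python, from station import bot, cams, finish_job, observe gives the robot as it stands (bot), with the cameras (cams), the job as plain functions and the readings as plain functions.
- The arm moves only by the shell command python3 jog.py 'ROWS' [FORCE]. ROWS is a JSON list of rows, 1 to 10 of them, each written [[dx, dy, dz], turn, opening]: dx, dy, dz in m, then a turn about the tool's z in rad, then the opening from 0.0 (shut) to 1.0 (fully open); each row shifts and turns the commanded pose from where the row before left it, along the tool's axes as they then stand; what a row does not reach is not made up. A row lasts 1/10 s, in which the tool goes at most 0.05 m and 0.15 rad, less where a joint would pass 70% of its speed; a pose out of reach is approached as far as the arm can. The fingers move at their own pace and stop on an object; FORCE is the grip in N (left out, the last holds). Time passes only in rows, so rows that do not move let the fingers close. It prints the time, the measured TCP pose, the force, the opening and the grip force at its end. Input that does not fit is refused with a message, and nothing moves.
- observe(): the state, without advancing time (a new reading comes with each control period).
- cams.snapshot(name): name is "scene" or "top" or "wrist"; returns the picture (384x512x3 uint8, red, green, blue); there is no depth.
- cams.calibration(name): a dict with "intrinsics" (3x3 intrinsics, pixels), "eye" and "rotation" of the camera in the world. Camera axes: x right, y down, z forward; pixel columns grow to the right and rows downward; lengths in m; the calibration is good to about 2 mm. The wrist camera is an equidistant fisheye: a pixel r from the principal point sees the ray r / f radians off the axis. A picture is of the moment at which its call begins: read the wrist's pose just before it. calibration takes no time and is no camera call; for the wrist camera it gives the pose at the moment of the call.
- finish_job(): hands the job in; it is judged then, once.
The state is a dict: "time_s": time; "joint_pos": joint angles; "qd": joint speeds; "tau": joint torques, N m; "eef_pos": TCP position; "tcp_rot": TCP orientation; "wrist_force": force on the tool from outside, world axes, zero at the start; "torque": the same for the moment, N m; "opening": opening from 0.0 (shut) to 1.0 (fully open); "grasp_force": force on a finger pad.
Only numpy, scipy, OpenCV 4.12 (cv2) and the standard library are available. Lean on these libraries where they do the work, as an engineer would, in place of code of your own. Each camera call takes 0.05 s, during which the arm holds its last target. There are 200 camera calls.

### The job

Lift the brown reagent bottle out from between the beaker and the wash bottle without shifting those two, and set it down gently and upright on the shaker's rubber mat, between the fixed bar and the sliding bar and about midway along them. Then slide the sliding bar up, without forcing it, until the bottle is held snugly between both bars, and flip the sliding bar's cam lever all the way over and down towards you so that the bar is locked on its rail. Leave the bottle standing upright, clamped and let go.

Things in the scene. Friction and masses are not known exactly. Their poses are not given: they have to be found in the camera images.
- bottle: Brown glass reagent bottle, black cap, between the beaker and the wash bottle (not the two by the wall). 0.28 kg, 62 mm diameter, 135 mm tall; cap 33 mm diameter, 116 to 135 mm above the underside, shoulder sloping below it. Origin: centre of underside, z up. At the start the neighbours stand about 100 mm off along its +y and -y; the fingers fit at its +x and -x sides.
- beaker: Glass beaker, 113 mm across, 147 mm tall, loose; one neighbour of the bottle. Origin: centre of the underside.
- wash_bottle: White plastic wash bottle with bent spout, 75 x 90 mm, 171 mm tall, loose; the other neighbour of the bottle (on either side). Origin: centre of the underside.
- shaker: White laboratory shaker, 220 (x) by 284 mm (y), fixed. Origin: centre of underside, z up, x away from the robot (the panel with two black knobs is on the robot's side), y left. Along the front and rear edges of its platform run aluminium rails in y, 18 mm wide, centred at x = -95 and +95 mm, top at z = 93 mm. Two bars run in x from rail to rail: fixed bar at the right, sliding bar left of it.
- platform (a point): Centre of the top of the platform's black rubber mat, 77 mm above the shaker's origin, axes as the shaker's. The mat is level, 166 mm in x, 276 mm in y. The bottle belongs on it between the bars, within 50 mm of x = 0.
- fixed_bar (a point): Middle of the axis of the fixed bar: a flat upright bar along x, aluminium with black rubber faces, 16 mm thick (y), 34 mm tall, 154 mm long, axis 34 mm above the mat. Axes as the shaker's.
- sliding_bar (a point): Middle of the axis of the sliding bar: same section and height as the fixed bar, parallel to it. Axes as the shaker's. When the bottle is held snugly the two bar axes are 62 + 16 = 78 mm apart.
- stop (a joint): Position of the sliding bar, m. 0: farthest left, bar axes 190 mm apart; grows as it slides right (shaker's -y) towards the fixed bar; about 0.112 with the bottle snug. Takes about 2 N and stays where it is left; clamped by friction on its rail while the cam lever is closed.
- push_face (a point): Centre of the outer (left, +y) upright face of the sliding bar's aluminium carriage on the front rail, a place to push it from. Face 30 mm wide (x), 34 mm tall: top 15 mm above this point, underside 19 mm below it, 1 mm above the rail. The block behind it is 40 mm long (y), 30 mm wide, and can be pinched across x from above. Axes as the shaker's.
- cam_lever (a joint): Angle of the cam lever, rad. 0: open, upright; grows as it swings towards the robot (shaker's -x); 1.52: fully closed, level, pointing to the robot. Stays where it is left; from about 0.5 the cam bites on the rail and it gets stiffer, up to about 10 N at 50 mm from the pivot. Locked above 1.4.
- lever_pivot (a point): Pivot of the cam lever on the front carriage, in line with the sliding bar, 95 mm in front of the bar's middle and 104 mm above the shaker's origin (11 mm above the rail). The lever turns about the shaker's y axis.
- lever_tip (a point): Free end of the plain steel cam lever, 76 mm from its pivot; the lever is about 9 mm thick (in its swing plane) and 14 to 20 mm wide (y).

How it is judged:
By the outcome, as a careful person would: the job done as asked, in the order asked, and still so for the second after the job is handed in, with the robot touching nothing.
It also fails if it takes over 64 s, if anything falls off the work surface, if the arm or the gripper's body presses on something with over 40 N, if the wrist force passes 120 N, or if a joint passes its speed limit or range.

## Working session

There is one attempt and no reset: what is moved stays moved. The work goes in short steps, Python scripts to look and compute and a shell command to move; the robot and the scene stay as the last step left them, time stands still between calls to the robot, and variables do not carry over. Pictures are saved under pics/ and viewed, at most 10 in all, crops included, and the job is handed in when it is done.

```bash
ls; mkdir -p pics
python3 - <<'E'
from station import bot, cams, finish_job, observe
import cv2,numpy as np
for n in("scene","top"):
    im=cams.snapshot(n); cv2.imwrite(f"pics/{n}0.png",im[:,:,::-1]); c=cams.calibration(n); print(n,c)
a=cv2.imread("pics/scene0.png");b=cv2.imread("pics/top0.png")
o=observe();print(o["eef_pos"],o["tcp_rot"],o["opening"],bot.hold_point_z,o["time_s"])
E
```

```text
jog.py
pics
station.py
scene {'intrinsics': array([[488.83922256,   0.        , 252.84525338],
       [  0.        , 488.83922256, 200.15136351],
       [  0.        ,   0.        ,   1.        ]]), 'eye': array([-0.18943442,  1.26594459,  1.02736234]), 'rotation': array([-0.67102526,  2.45900983, -1.33075321])}
top {'intrinsics': array([[374.104116  ,   0.        , 251.33732479],
       [  0.        , 374.104116  , 189.33509669],
       [  0.        ,   0.        ,   1.        ]]), 'eye': array([0.47752986, 0.11027493, 1.37190052]), 'rotation': array([-2.17655742,  2.21967813, -0.04070297])}
[0.20895571 0.48122158 0.23068149] [-6.39105167e-01 -3.07540292e+00  2.08945418e-03] 0.9950674236524362 0.0187 0.1
```

View pics/scene0.png

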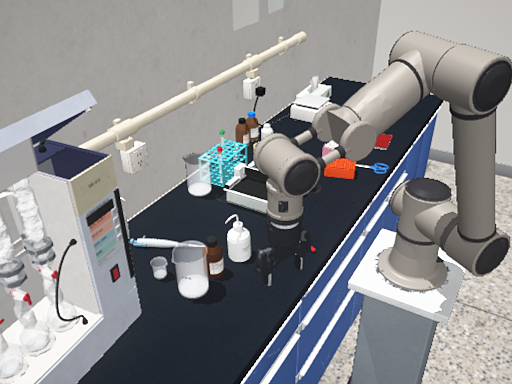

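View pics/top0.png

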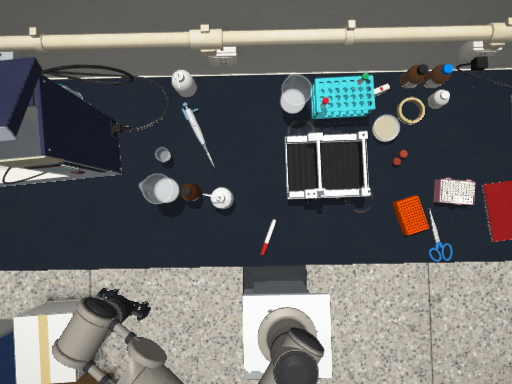

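The scene view shows the bottle at about (213,258), between the beaker (192,268) and the wash bottle (239,240). In the top view they are at (191,192), (160,188) and (222,198), and the shaker spans (286..368, 134..199). I'll enlarge the parts that matter.

Run:
```python
import cv2,numpy as np
b=cv2.imread("pics/top0.png")
p=cv2.resize(b[165:220,130:250],(780,358),interpolation=cv2.INTER_CUBIC) # x6.5
q=cv2.resize(b[125:210,270:385],(345*2,255*2),interpolation=cv2.INTER_CUBIC) #x6
cv2.imwrite("pics/c1.png",p);cv2.imwrite("pics/c2.png",q)
```

```text
(no output)
```

View pics/c1.png

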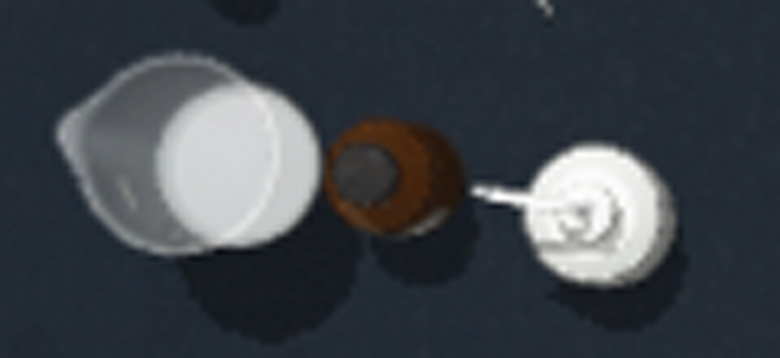

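View pics/c2.png

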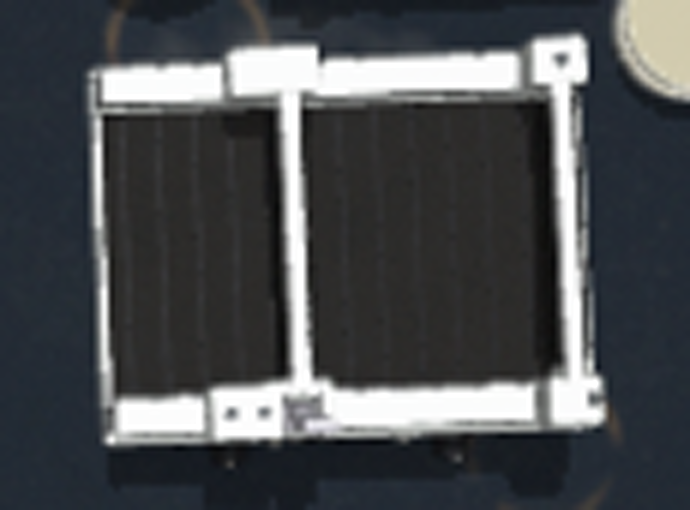

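c1 shows the cap centre at about (364,175), the beaker's rim at about (170,153), the spout tip at (475,190) and the wash bottle's body at (600,215). c2 shows the bar tops: sliding from (290,95) to (302,385), fixed from (562,95) to (577,385). The front carriage's left edge is at (209,413), and the upright lever is at about (305,410). Next I'll cast these as rays.

```bash
cat > h.py <<'E'
import numpy as np,cv2
from scipy.spatial.transform import Rotation as R
def ray(c,uv):
    d=np.linalg.inv(c["intrinsics"])@np.r_[uv,1.]
    return R.from_rotvec(np.ravel(c["rotation"])).as_matrix()@d
def onz(c,uv,z):
    d=ray(c,uv); return c["eye"]+d*(z-c["eye"][2])/d[2]
def proj(c,p):
    q=c["intrinsics"]@(R.from_rotvec(np.ravel(c["rotation"])).as_matrix().T@(np.asarray(p)-c["eye"])); return q[:2]/q[2]
E
python3 - <<'E'
from h import *
from station import bot, cams, finish_job, observe
np.set_printoptions(precision=4,suppress=True)
T=cams.calibration("top");S=cams.calibration("scene")
f=lambda u,v,s,ox,oy:((u+.5)/s-.5+ox,(v+.5)/s-.5+oy)
A=lambda u,v,z:onz(T,f(u,v,6.5,130,165),z)
B=lambda u,v,z:onz(T,f(u,v,6,270,125),z)
im=cv2.imread("pics/top0.png")
cap=A(364,175,.135);print("cap",cap,"scene px",proj(S,cap),proj(S,[*cap[:2],0]))
print("rim",A(170,153,.147),"spout",A(475,190,.15),A(475,190,.165),"wash",A(600,215,.09), A(585,215,.16))
P=[B(*p,.128) for p in((290,95),(302,385),(562,95),(577,385))]
for p in P:print("bar",p,proj(S,p))
d=P[2]-P[3]+P[0]-P[1];yaw=np.arctan2(d[1],d[0]);print("yaw",yaw,"len",np.hypot(*(P[2]-P[3])[:2]))
# shaker outer corners of rails (z .093): left end & frame
for p in((92,72),(108,440),(305,410),(209,413)):print(p,B(*p,.093),B(*p,.128))
ey=np.array([-np.sin(yaw),np.cos(yaw)]);print("bar sep",((P[0]+P[1]-P[2]-P[3])/2)[:2]@ey)
o=observe();print(R.from_rotvec(o["tcp_rot"]).as_matrix())
s=cv2.imread("pics/scene0.png")
cv2.imwrite("pics/c3.png",np.hstack([cv2.resize(s[205:305,165:265],(400,400),interpolation=2),cv2.resize(s[140:240,210:310],(400,400),interpolation=2)]))
E
```

```text
cap [0.5261 0.3332 0.135 ] scene px [211.8076 238.4407] [214.3119 272.5759]
rim [0.5387 0.4289 0.147 ] spout [0.5169 0.2747 0.15  ] [0.5164 0.2727 0.165 ] wash [0.5043 0.217  0.09  ] [0.503  0.2187 0.16  ]
bar [ 0.6886 -0.1103  0.128 ] [243.7971 165.2725]
bar [ 0.5267 -0.1126  0.128 ] [281.6812 175.5797]
bar [ 0.6855 -0.2617  0.128 ] [264.2809 149.6139]
bar [ 0.5237 -0.2648  0.128 ] [300.8512 158.6749]
yaw 0.016786800415642747 len 0.16176152072255087
(92, 72) [ 0.7101 -0.0035  0.093 ] [ 0.7037 -0.0004  0.128 ]
(108, 440) [ 0.499  -0.0077  0.093 ] [ 0.4984 -0.0045  0.128 ]
(305, 410) [ 0.5138 -0.1202  0.093 ] [ 0.5129 -0.1139  0.128 ]
(209, 413) [ 0.5132 -0.0656  0.093 ] [ 0.5122 -0.0608  0.128 ]
bar sep 0.15165081942560177
[[-0.9172  0.3984 -0.0007]
 [ 0.3984  0.9172 -0.0012]
 [ 0.0002 -0.0014 -1.    ]]
```

View pics/c3.png

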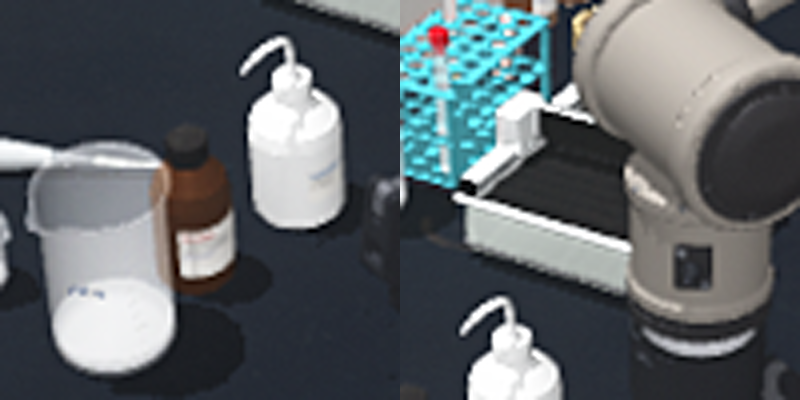

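c3's left half confirms the cap top at (187,133) in the crop, which matches the projection of my cap point. The spout is well clear of the bottle's axis. I'll grip by the cap from above, which keeps the gripper's body over both neighbours. First I'll turn the tool at a safe height.

```bash
cat > go.py <<'E'
import sys
from h import *
from station import bot, cams, finish_job, observe
t=np.array([float(v) for v in sys.argv[1:4]]);psi=float(sys.argv[4])
o=observe();M=R.from_rotvec(o["tcp_rot"]).as_matrix()
p=np.round(M.T@(t-o["eef_pos"]),4);y=M[:,1];a=np.arctan2(y[1],y[0])
print("tool delta",p,"turn",round(float(-(psi-a)),4),"tilt",np.round(M[:2,2],4),"t",o["time_s"],np.round(o["eef_pos"],4),np.round(o["wrist_force"],1))
E
python3 jog.py '[[[0, 0, 0], 0.146, 1], [[0, 0, 0], 0.146, 1], [[0, 0, 0], 0.146, 1], [[0, 0, 0], 0.146, 1], [[0, 0, 0], 0.146, 1], [[0, 0, 0], 0.146, 1], [[0, 0, 0], 0.146, 1], [[0, 0, 0], 0.146, 1], [[0, 0, 0], 0.148, 1], [[0, 0, 0], 0, 1]]'; python3 go.py .526 .333 .23 -.155
```

```text
time_s: 1.1
eef_pos: [0.209, 0.4813, 0.2309]
tcp_rot: [2.388, 2.041, -0.001]
wrist_force: [-0.1, 0.6, -0.6]
opening: 0.998
grasp_force: 0.0
tool delta [-0.0972  0.3362  0.0009] turn -0.0013 tilt [-0.0004 -0.0007] t 1.1 [0.209  0.4813 0.2309] [-0.1  0.6 -0.6]
```

```bash
python3 jog.py '[[[-0.01, 0.034, 0], 0, 1], [[-0.01, 0.034, 0], 0, 1], [[-0.01, 0.034, 0], 0, 1], [[-0.01, 0.034, 0], 0, 1], [[-0.01, 0.034, 0], 0, 1], [[-0.01, 0.034, 0], 0, 1], [[-0.01, 0.034, 0], 0, 1], [[-0.01, 0.034, 0], 0, 1], [[-0.01, 0.034, 0], 0, 1], [[-0.007, 0.03, 0], 0, 1]]'; python3 jog.py '[[[0, 0, 0], 0, 1], [[0, 0, 0], 0, 1]]' >/dev/null; python3 go.py .526 .333 .111 -.155
python3 - <<'E'
from station import bot, cams, finish_job, observe
import cv2
im=cams.snapshot("wrist")[:,:,::-1];cv2.imwrite("pics/w1.png",im)
c=cams.calibration("wrist");print(c)
E
```

```text
time_s: 2.1
eef_pos: [0.5276, 0.3326, 0.231]
tcp_rot: [-2.383, -2.047, 0.001]
wrist_force: [0.1, 0.4, -0.2]
opening: 1.001
grasp_force: 0.0
tool delta [-0.0004  0.      0.1196] turn 0.0016 tilt [-0.0014 -0.0003] t 2.3 [0.5262 0.3334 0.2306] [-0.8 -0.1  0.3]
{'intrinsics': array([[297.31863964,   0.        , 257.87230824],
       [  0.        , 297.31863964, 190.14338648],
       [  0.        ,   0.        ,   1.        ]]), 'eye': array([0.53757024, 0.41343171, 0.37298812]), 'rotation': array([ 2.8105773 , -0.21340722, -0.03774077])}
```

View pics/w1.png

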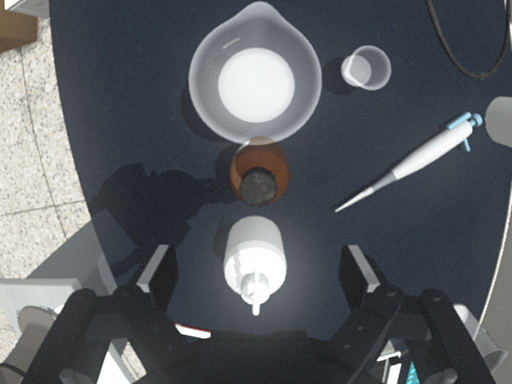

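The wrist view shows the cap at about (258,186), centred between the fingers, with the beaker above it and the wash bottle below. I'll check the cap through the fisheye.

```bash
cat >> h.py <<'E'
def wz(c,uv,z):
    K=c["intrinsics"];d=np.array([uv[0]-K[0,2],uv[1]-K[1,2]]);r=np.hypot(*d);a=r/K[0,0]
    v=np.r_[np.sin(a)*d/max(r,1e-9),np.cos(a)];v=R.from_rotvec(np.ravel(c["rotation"])).as_matrix()@v
    return c["eye"]+v*(z-c["eye"][2])/v[2]
E
python3 - <<'E'
from h import *
from station import bot, cams, finish_job, observe
c=cams.calibration("wrist")
g=cv2.imread("pics/w1.png")[160:215,225:295].astype(int)
m=((g.max(2)<90)&(g.max(2)-g.min(2)<22)&(g[:,:,0]<g[:,:,2]+12)).astype(np.uint8)
n,l,s,ce=cv2.connectedComponentsWithStats(m)
for i in np.argsort(-s[:,4])[:4]:print(s[i],ce[i]+[225,160])
for uv in((258,186),(258,184)):print(wz(c,uv,.135))
print("spout",wz(c,(256,310),.15),"wash base",wz(c,(253,228),.1),"rim",wz(c,(255,80),.147))
E
```

```text
[   0    0   70   55 2242] [263.61150758 187.16547725]
[   0    0   66   48 1575] [253.56825397 186.39047619]
[66 36  2  2  2] [291.5 196.5]
[53 44  2  2  2] [278.5 204.5]
[0.52567683 0.33817519 0.135     ]
[0.52594309 0.33991615 0.135     ]
spout [0.50531332 0.21774274 0.15      ] wash base [0.51211856 0.28354204 0.1       ] rim [0.53660964 0.42426355 0.147     ]
```

```bash
python3 jog.py '[[[0.002, 0, 0.02], 0, 1], [[0, 0, 0.02], 0, 1], [[0, 0, 0.02], 0, 1], [[0, 0, 0.02], 0, 1], [[0, 0, 0.02], 0, 1], [[0, 0, 0.01], 0, 1], [[0, 0, 0.01], 0, 1], [[0, 0, 0], 0, 1]]' ; python3 jog.py '[[[0, 0, 0], 0, 0.25], [[0, 0, 0], 0, 0.25], [[0, 0, 0], 0, 0.25], [[0, 0, 0], 0, 0.25], [[0, 0, 0], 0, 0.25], [[0, 0, 0], 0, 0.25], [[0, 0, 0], 0, 0.25], [[0, 0, 0], 0, 0.25]]' 40
```

```text
time_s: 3.15
eef_pos: [0.5256, 0.336, 0.1105]
tcp_rot: [-2.385, -2.044, 0.002]
wrist_force: [-0.2, -0.3, -0.5]
opening: 0.997
grasp_force: 0.0
time_s: 3.95
eef_pos: [0.5269, 0.336, 0.1122]
tcp_rot: [2.387, 2.042, 0.003]
wrist_force: [-0.9, 0.6, 5.3]
opening: 0.368
grasp_force: 39.2
```

The opening of 0.368 is about 31–33 mm, so the fingers are on the cap. Lifting.

```bash
python3 jog.py '[[[0, 0, 0], 0, 0.2], [[0, 0, 0], 0, 0.2], [[0, 0, -0.004], 0, 0.2], [[0, 0, -0.006], 0, 0.2], [[0, 0, -0.01], 0, 0.2], [[0, 0, -0.01], 0, 0.2], [[0, 0, -0.02], 0, 0.2], [[0, 0, -0.02], 0, 0.2], [[0, 0, 0], 0, 0.2], [[0, 0, 0], 0, 0.2]]' 70
python3 - <<'E'
from station import bot, cams, finish_job, observe
import cv2
cv2.imwrite("pics/s2.png",cv2.resize(cams.snapshot("scene")[190:310,150:310,::-1],(640,480)))
E
```

```text
time_s: 4.95
eef_pos: [0.5265, 0.3358, 0.1815]
tcp_rot: [2.387, 2.043, 0.001]
wrist_force: [-0.0, -0.1, -3.5]
opening: 0.364
grasp_force: 68.3
```

View pics/s2.png

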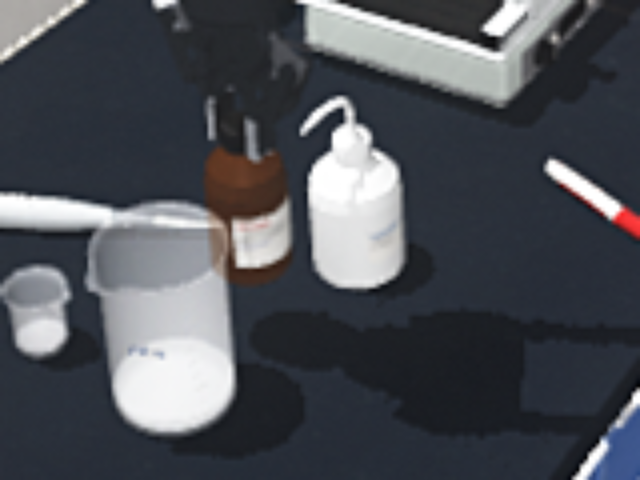

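The bottle hangs upright at about (248,215) in the crop and the neighbours haven't moved. Lifting higher, then moving over the shaker.

```bash
python3 jog.py '[[[0, 0, -0.02], 0, 0.2], [[0, 0, -0.03], 0, 0.2], [[0, 0, -0.03], 0, 0.2], [[0, 0, -0.03], 0, 0.2], [[0, 0, -0.03], 0, 0.2], [[0, 0, -0.02], 0, 0.2], [[0, 0, -0.01], 0, 0.2], [[0, 0, 0], 0, 0.2]]'; python3 go.py .607 -.217 .35 .018
python3 - <<'E'
from h import *
from station import bot, cams, finish_job, observe
T=cams.calibration("top")
f=lambda u,v,s,ox,oy:((u+.5)/s-.5+ox,(v+.5)/s-.5+oy)
for p in((110,440),(400,433),(600,426),(92,70),(350,58)):print(p,onz(T,f(*p,6,270,125),.093))
E
```

```text
time_s: 5.8
eef_pos: [0.5267, 0.3359, 0.3514]
tcp_rot: [2.387, 2.043, 0.001]
wrist_force: [-1.0, 0.2, -2.4]
opening: 0.364
grasp_force: 68.6
tool delta [-0.5339  0.1647  0.0013] turn -0.173 tilt [0.0006 0.0004] t 5.8 [0.5267 0.3359 0.3514] [-1.   0.2 -2.4]
(110, 440) [ 0.4989411  -0.00885071  0.093     ]
(400, 433) [ 0.49968946 -0.17389026  0.093     ]
(600, 426) [ 0.50144078 -0.28765366  0.093     ]
(92, 70) [ 0.71121893 -0.00353592  0.093     ]
(350, 58) [ 0.71512343 -0.15148397  0.093     ]
```

```bash
python3 jog.py '[[[-0.02, 0.006, 0], 0, 0.2], [[-0.03, 0.009, 0], 0, 0.2], [[-0.04, 0.012, 0], 0, 0.2], [[-0.04, 0.013, 0], 0, 0.2], [[-0.04, 0.013, 0], 0, 0.2], [[-0.04, 0.013, 0], 0, 0.2], [[-0.04, 0.013, 0], 0, 0.2], [[-0.04, 0.013, 0], 0, 0.2], [[-0.04, 0.013, 0], 0, 0.2], [[-0.04, 0.013, 0], 0, 0.2]]'; python3 jog.py '[[[-0.04, 0.013, 0], 0, 0.2], [[-0.04, 0.012, 0], 0, 0.2], [[-0.04, 0.01, 0], 0, 0.2], [[-0.03, 0.008, 0], 0, 0.2], [[-0.013, 0.003, 0], 0, 0.2], [[0, 0, 0], -0.04, 0.2], [[0, 0, 0], -0.06, 0.2], [[0, 0, 0], -0.05, 0.2], [[0, 0, 0], -0.023, 0.2], [[0, 0, 0], 0, 0.2]]'; python3 jog.py '[[[0, 0, 0], 0, 0.2], [[0, 0, 0], 0, 0.2], [[0, 0, 0], 0, 0.2]]'; python3 go.py .607 -.217 .2 .018
```

```text
time_s: 6.8
eef_pos: [0.5854, -0.0496, 0.3489]
tcp_rot: [-2.384, -2.041, 0.003]
wrist_force: [1.2, 0.1, -2.8]
opening: 0.365
grasp_force: 69.1
time_s: 7.8
eef_pos: [0.6061, -0.2155, 0.3502]
tcp_rot: [-2.2, -2.24, 0.001]
wrist_force: [0.2, 0.1, -2.2]
opening: 0.362
grasp_force: 69.3
time_s: 8.1
eef_pos: [0.6062, -0.216, 0.3513]
tcp_rot: [-2.202, -2.241, -0.0]
wrist_force: [0.6, -0.3, -2.9]
opening: 0.364
grasp_force: 69.3
tool delta [-0.001   0.0008  0.1513] turn -0.0003 tilt [0.     0.0001] t 8.1 [ 0.6062 -0.216   0.3513] [ 0.6 -0.3 -2.9]
```

```bash
python3 jog.py '[[[0, 0, 0.01], 0, 0.2], [[0, 0, 0.02], 0, 0.2], [[0, 0, 0.02], 0, 0.2], [[0, 0, 0.02], 0, 0.2], [[0, 0, 0.02], 0, 0.2], [[0, 0, 0.012], 0, 0.2], [[0, 0, 0], 0, 0.2], [[0, 0, 0], 0, 0.2]]'
python3 - <<'E'
from station import bot, cams, finish_job, observe
import cv2,numpy as np
a=cv2.resize(cams.snapshot("scene")[110:220,200:340,::-1],(700,550))
b=cams.snapshot("wrist")[:,:,::-1]
cv2.imwrite("pics/s3.png",a);cv2.imwrite("pics/w3.png",b)
np.save("cw3.npy",cams.calibration("wrist"),allow_pickle=True)
E
```

```text
time_s: 8.9
eef_pos: [0.6064, -0.2163, 0.2498]
tcp_rot: [2.201, 2.241, 0.0]
wrist_force: [0.0, 0.6, -2.4]
opening: 0.358
grasp_force: 69.3
```

View pics/s3.png

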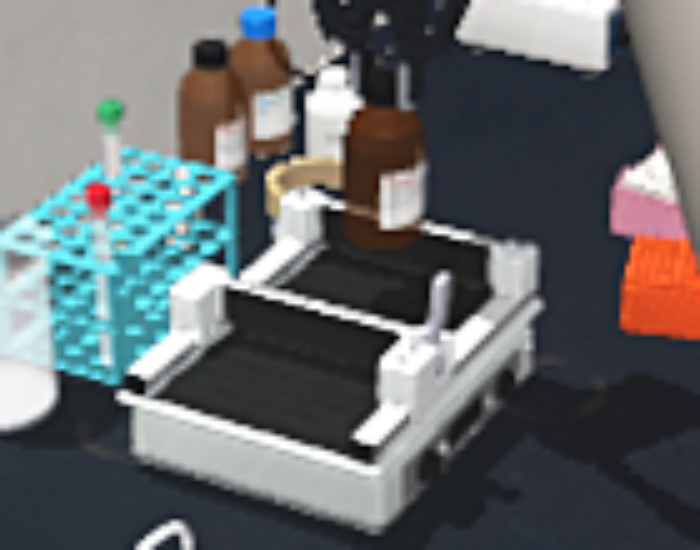

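The bottle hangs at about (383,180), just left of the fixed bar, whose top runs from (325,197) to (505,245). That matches my projection. The lever stands upright at (440,300). I'll check the bottle's position against the projection.

Run:
```python
from h import *
from station import bot, cams, finish_job, observe
S=cams.calibration("scene")
g=cv2.imread("pics/s3.png").astype(int)
m=((g[:,:,2]-g[:,:,0]>25)&(g[:,:,2]<130)).astype(np.uint8);m[:,:340]=0;m[:,430:]=0
for r in(125,145,165,235,240,245,248):
    x=np.where(m[r])[0];print(r,x.min() if len(x) else 0,x.max() if len(x) else 0)
c=lambda p:(proj(S,p)-[200,110])*5
for y in(-.2135,-.2165,-.2195):
    th=np.linspace(0,6.28,60);e=np.array([c([.6065+.031*np.cos(t),y+.031*np.sin(t),.1375]) for t in th])
    print(y,"cols",e[:,0].min(),e[:,0].max(),"low row",e[:,1].max())
```

```text
125 349 420
145 346 422
165 342 416
235 348 416
240 353 411
245 361 403
248 376 392
-0.2135 cols 338.9768037336802 419.16841809914445 low row 253.89594824679776
-0.2165 cols 340.8812213429408 420.98402163156237 low row 252.26879412328486
-0.2195 cols 342.7813231973235 422.7955057977337 low row 250.64537952987408
```

The bottle's y is about -0.219, which leaves roughly 4–5 mm to the fixed bar. Lowering.

```bash
python3 jog.py '[[[0, 0, 0.01], 0, 0.2], [[0, 0, 0.015], 0, 0.2], [[0, 0, 0.015], 0, 0.2], [[0, 0, 0.01], 0, 0.2], [[0, 0, 0.005], 0, 0.2], [[0, 0, 0.002], 0, 0.2], [[0, 0, 0], 0, 0.2], [[0, 0, 0], 0, 0.2]]'; python3 jog.py '[[[0, 0, 0.001], 0, 0.2], [[0, 0, 0.001], 0, 0.2], [[0, 0, 0], 0, 0.2]]'
```

```text
time_s: 9.8
eef_pos: [0.6065, -0.2163, 0.193]
tcp_rot: [2.2, 2.24, 0.001]
wrist_force: [0.1, -0.1, -2.6]
opening: 0.364
grasp_force: 69.3
time_s: 10.1
eef_pos: [0.6062, -0.2161, 0.1903]
tcp_rot: [-2.201, -2.241, -0.0]
wrist_force: [0.7, -0.9, -3.4]
opening: 0.362
grasp_force: 69.3
```

```bash
python3 jog.py '[[[0, 0, 0.001], 0, 0.2], [[0, 0, 0.001], 0, 0.2], [[0, 0, 0], 0, 0.2]]'
```

```text
time_s: 10.4
eef_pos: [0.6064, -0.2164, 0.1894]
tcp_rot: [2.2, 2.24, 0.0]
wrist_force: [-1.8, -0.5, 4.3]
opening: 0.362
grasp_force: 70.0
```

It's standing on the mat. Releasing and retreating upward.

```bash
python3 jog.py '[[[0, 0, 0], 0, 0.45], [[0, 0, 0], 0, 0.55], [[0, 0, 0], 0, 0.7], [[0, 0, 0], 0, 0.7], [[0, 0, -0.01], 0, 0.7], [[0, 0, -0.02], 0, 0.7], [[0, 0, -0.04], 0, 0.7], [[0, 0, -0.04], 0, 0.7], [[0, 0, -0.03], 0, 0.2], [[0, 0, 0], 0, 0]]' 20
python3 - <<'E'
from station import bot, cams, finish_job, observe
import cv2,numpy as np
b=cams.snapshot("top")[:,:,::-1];a=cams.snapshot("scene")[:,:,::-1]
cv2.imwrite("pics/s4.png",np.hstack([cv2.resize(a[120:220,220:320],(400,400)),cv2.resize(b[120:210,280:380],(400,360))[:360] if 0 else cv2.resize(b[115:215,275:375],(400,400))]))
E
python3 go.py .51 -.03 .2 .018
```

```text
time_s: 11.4
eef_pos: [0.6075, -0.2167, 0.3347]
tcp_rot: [2.194, 2.234, 0.005]
wrist_force: [-0.3, 0.1, 0.0]
opening: 0.37
grasp_force: 0.0
tool delta [ 0.1879 -0.0931  0.1289] turn 0.0001 tilt [ 0.0016 -0.0007] t 11.5 [ 0.6063 -0.2161  0.3292] [ 0.6 -0.  -0.7]
```

View pics/s4.png

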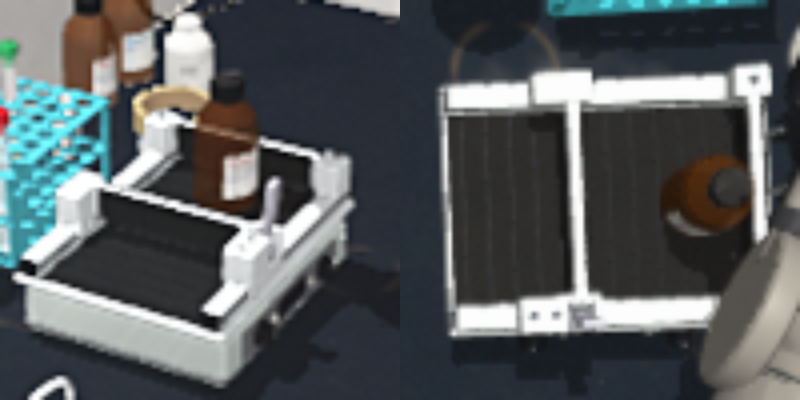

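The bottle stands upright between the bars, next to the fixed bar. Scene half: bottle at (227,150). Top half: cap at (730,187). Now I'll shut the fingers and go left of the front carriage.

```bash
python3 jog.py '[[[0.03, -0.013, 0], 0, 0], [[0.04, -0.02, 0], 0, 0], [[0.04, -0.02, 0], 0, 0], [[0.04, -0.02, 0], 0, 0], [[0.03, -0.013, 0.01], 0, 0], [[0.008, -0.005, 0.03], 0, 0], [[0, 0, 0.04], 0, 0], [[0, 0, 0.04], 0, 0], [[0, 0, 0.01], 0, 0], [[0, 0, 0], 0, 0]]'; python3 go.py .512 -.03 .108 .018
```

```text
time_s: 12.5
eef_pos: [0.5107, -0.0296, 0.1966]
tcp_rot: [-2.198, -2.238, 0.004]
wrist_force: [-0.4, -0.5, -0.2]
opening: 0.002
grasp_force: 0.0
tool delta [-0.0006  0.0017  0.0886] turn -0.0001 tilt [-0.0048  0.0011] t 12.5 [ 0.5107 -0.0296  0.1966] [-0.4 -0.5 -0.2]
```

```bash
python3 jog.py '[[[0, 0.002, 0.02], 0, 0], [[0, 0, 0.03], 0, 0], [[0, 0, 0.02], 0, 0], [[0, 0, 0.01], 0, 0], [[0, 0, 0.008], 0, 0], [[0, 0, 0], 0, 0], [[0, 0, 0], 0, 0]]';python3 jog.py '[[[-0.005, 0, 0], 0, 0], [[-0.005, 0, 0], 0, 0], [[-0.005, 0, 0], 0, 0], [[-0.003, 0, 0], 0, 0], [[-0.003, 0, 0], 0, 0], [[-0.003, 0, 0], 0, 0], [[-0.003, 0, 0], 0, 0], [[-0.003, 0, 0], 0, 0]]'
```

```text
time_s: 13.2
eef_pos: [0.5146, -0.0299, 0.1113]
tcp_rot: [2.2, 2.24, 0.002]
wrist_force: [0.3, 0.9, 0.3]
opening: 0.001
grasp_force: 0.0
time_s: 14.0
eef_pos: [0.5144, -0.0598, 0.1103]
tcp_rot: [-2.201, -2.241, -0.0]
wrist_force: [-0.1, 2.3, 2.4]
opening: -0.0
grasp_force: 0.8
```

Contact made at about 2 N. I'll keep sliding gently and slow down near the end.

```bash
python3 jog.py '[[[-0.005, 0, 0], 0, 0], [[-0.005, 0, 0], 0, 0], [[-0.005, 0, 0], 0, 0], [[-0.005, 0, 0], 0, 0], [[-0.005, 0, 0], 0, 0], [[-0.005, 0, 0], 0, 0], [[-0.005, 0, 0], 0, 0], [[-0.005, 0, 0], 0, 0], [[-0.005, 0, 0], 0, 0], [[0, 0, 0], 0, 0]]'; python3 jog.py '[[[-0.003, 0, 0], 0, 0], [[-0.002, 0, 0], 0, 0], [[-0.002, 0, 0], 0, 0], [[-0.002, 0, 0], 0, 0]]'
```

```text
time_s: 15.0
eef_pos: [0.5152, -0.1056, 0.1102]
tcp_rot: [2.202, 2.241, -0.0]
wrist_force: [-0.0, 0.5, 0.1]
opening: -0.001
grasp_force: 0.0
time_s: 15.4
eef_pos: [0.5153, -0.1137, 0.1102]
tcp_rot: [-2.201, -2.241, -0.0]
wrist_force: [1.1, 1.3, 0.5]
opening: 0.0
grasp_force: 0.8
```

```bash
python3 jog.py '[[[-0.002, 0, 0], 0, 0], [[-0.002, 0, 0], 0, 0], [[-0.002, 0, 0], 0, 0]]'
python3 - <<'E'
from station import bot, cams, finish_job, observe
import cv2,numpy as np
b=cams.snapshot("top")[:,:,::-1];a=cams.snapshot("scene")[:,:,::-1]
cv2.imwrite("pics/s5.png",np.hstack([cv2.resize(a[120:220,220:320],(400,400)),cv2.resize(b[115:215,275:375],(400,400))]))
E
```

```text
time_s: 15.7
eef_pos: [0.5154, -0.1198, 0.1102]
tcp_rot: [-2.201, -2.241, 0.0]
wrist_force: [-0.2, 1.9, 0.1]
opening: -0.005
grasp_force: 0.8
```

View pics/s5.png

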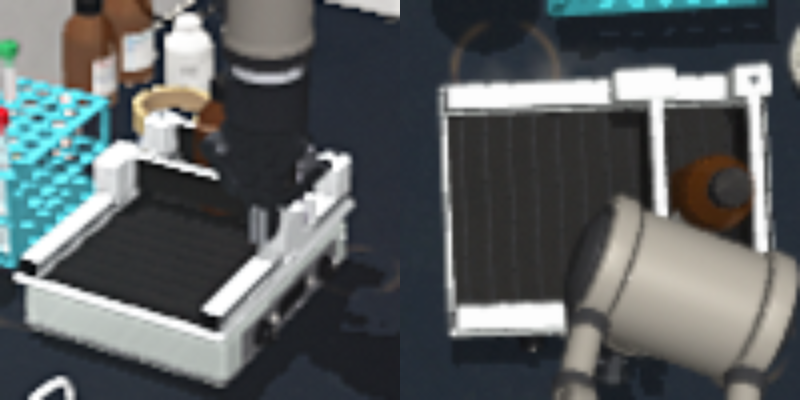

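In the top half the sliding bar is at x≈658 and the fixed bar at 757, so they're about 82 mm apart with about 4 mm left to go. I'll continue in 1 mm steps and watch the force.

```bash
python3 jog.py '[[[-0.001, 0, 0], 0, 0], [[-0.001, 0, 0], 0, 0]]'|sed -n '2p;4p'; python3 jog.py '[[[-0.001, 0, 0], 0, 0]]'|sed -n '2p;4p'; python3 jog.py '[[[-0.001, 0, 0], 0, 0]]'|sed -n '2p;4p'
```

```text
eef_pos: [0.5155, -0.1214, 0.1103]
wrist_force: [0.0, 4.8, 0.6]
eef_pos: [0.5155, -0.1223, 0.1103]
wrist_force: [-0.7, 4.5, 0.0]
eef_pos: [0.5155, -0.1234, 0.1103]
wrist_force: [0.6, 4.7, -0.5]
```

```bash
python3 jog.py '[[[-0.001, 0, 0], 0, 0]]'|sed -n '2p;4p'; python3 jog.py '[[[-0.001, 0, 0], 0, 0]]'|sed -n '2p;4p'
```

```text
eef_pos: [0.5155, -0.1245, 0.1103]
wrist_force: [0.9, 4.8, -0.4]
eef_pos: [0.5155, -0.1248, 0.1103]
wrist_force: [0.6, 11.6, 1.2]
```

```bash
python3 jog.py '[[[-0.001, 0, 0], 0, 0]]'|sed -n '2p;4p'
```

```text
eef_pos: [0.5155, -0.1249, 0.1103]
wrist_force: [1.3, 15.3, 1.8]
```

The force jumped to 12–15 N with no more travel, so the bottle is snug. Backing off and measuring the lever.

```bash
python3 jog.py '[[[0.002, 0, 0], 0, 0], [[0.005, 0, 0], 0, 0], [[0.02, 0, 0], 0, 0], [[0.04, 0, 0], 0, 0], [[0.04, 0, -0.04], 0, 0], [[0.04, 0, -0.05], 0, 0], [[0, 0, -0.05], 0, 0], [[0, 0, 0], 0, 0]]'
python3 - <<'E'
from station import bot, cams, finish_job, observe
import cv2,numpy as np
b=cams.snapshot("top")[:,:,::-1];a=cams.snapshot("scene")[:,:,::-1]
cv2.imwrite("pics/s6.png",np.hstack([cv2.resize(a[130:210,240:320],(400,400),interpolation=2),cv2.resize(b[130:210,300:380],(400,400),interpolation=2)]))
E
```

```text
time_s: 17.3
eef_pos: [0.5166, 0.007, 0.2417]
tcp_rot: [2.191, 2.235, 0.012]
wrist_force: [1.0, 0.2, -0.2]
opening: -0.001
grasp_force: 0.0
```

View pics/s6.png

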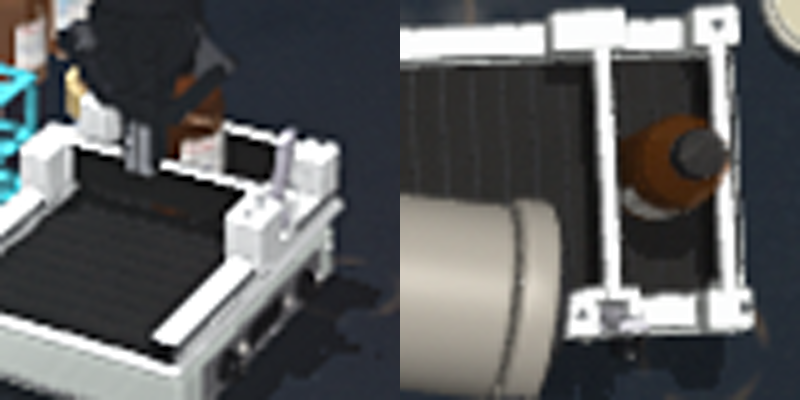

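The bottle is snug between the bars: the sliding bar is at x≈607 and the fixed bar at 720 in the top half. The lever is upright, with its tip at (289,133) in the scene half and at about (620,315) in the top half. Locating it.

```bash
python3 - <<'E'
from h import *
from station import bot, cams, finish_job, observe
S=cams.calibration("scene");T=cams.calibration("top")
f=lambda u,v,ox,oy:((u+.5)/5-.5+ox,(v+.5)/5-.5+oy)
print("tip scene z.18",onz(S,f(289,131,240,130),.18))
print("base scene z.128",onz(S,f(281,200,240,130),.128))
for z in(.11,.14,.18):print("top",z,onz(T,f(220,315,300,130),z),onz(T,f(235,322,300,130),z))
a=onz(T,f(199,60,300,130),.128);b=onz(T,f(213,290,300,130),.128);print("bar",a,b,np.arctan2(*(a-b)[[1,0]]))
for p in((.511,-.187,.104),(.511,-.187,.18)):print((proj(T,p)-[300,130])*5+[400,0],(proj(S,p)-[240,130])*5)
E
python3 go.py .535 -.187 .26 .018
```

```text
tip scene z.18 [ 0.50351679 -0.19019578  0.18      ]
base scene z.128 [ 0.50193247 -0.1779722   0.128     ]
top 0.11 [ 0.51289329 -0.19526042  0.11      ] [ 0.50797596 -0.20521629  0.11      ]
top 0.14 [ 0.51205257 -0.18799673  0.14      ] [ 0.50725215 -0.1977159   0.14      ]
top 0.18 [ 0.51093161 -0.1783118   0.18      ] [ 0.50628706 -0.18771539  0.18      ]
bar [ 0.68311204 -0.18195586  0.128     ] [ 0.529105   -0.18674873  0.128     ] 0.031111079467808268
[603.73864942 316.32334647] [272.5282665  217.68197258]
[631.65273553 312.62434901] [275.98001848 128.42514332]
tool delta [-0.1939  0.0177 -0.0237] turn 0.0002 tilt [ 0.0037 -0.0014] t 17.4 [0.5139 0.0065 0.236 ] [-1.   0.8 -0.5]
```

The lever is at about (0.51, -0.187), 0.18 m high. I'll go behind it on the +x side above the bar, then push it along its arc.

```bash
python3 jog.py '[[[0, 0.01, -0.024], 0, 0], [[-0.03, 0.0125, 0], 0, 0], [[-0.04, 0, 0], 0, 0], [[-0.04, 0, 0], 0, 0], [[-0.04, 0, 0], 0, 0], [[-0.03, 0, 0], 0, 0], [[-0.016, 0, 0], 0, 0], [[0, 0, 0], 0, 0], [[0, 0, 0], 0, 0]]'; python3 go.py .540 -.189 .166 .018
```

```text
time_s: 18.3
eef_pos: [0.5389, -0.1881, 0.2578]
tcp_rot: [-2.201, -2.239, 0.0]
wrist_force: [-0.1, 0.9, -0.5]
opening: -0.003
grasp_force: 0.0
tool delta [-0.001   0.0012  0.0918] turn -0.0005 tilt [-0.0013  0.0013] t 18.3 [ 0.5389 -0.1881  0.2578] [-0.1  0.9 -0.5]
```

```bash
python3 jog.py '[[[-0.001, 0.003, 0.03], 0, 0], [[0, 0, 0.03], 0, 0], [[0, 0, 0.02], 0, 0], [[0, 0, 0.011], 0, 0], [[0, 0, 0], 0, 0], [[0, 0, 0], 0, 0]]'; python3 jog.py '[[[0, -0.004, 0], 0, 0], [[0, -0.004, 0], 0, 0], [[0, -0.004, 0], 0, 0], [[0, -0.004, 0], 0, 0]]'; python3 go.py .5045 -.189 .163 .018
```

```text
time_s: 18.9
eef_pos: [0.5428, -0.1892, 0.1686]
tcp_rot: [2.2, 2.242, 0.001]
wrist_force: [1.2, -0.9, 0.8]
opening: 0.001
grasp_force: 0.0
time_s: 19.3
eef_pos: [0.5259, -0.1901, 0.1681]
tcp_rot: [2.201, 2.241, 0.0]
wrist_force: [0.5, 0.1, -1.0]
opening: 0.002
grasp_force: 0.0
tool delta [ 0.0015 -0.0214  0.0051] turn -0.0003 tilt [ 0.0006 -0.0002] t 19.3 [ 0.5259 -0.1901  0.1681] [ 0.5  0.1 -1. ]
```

```bash
python3 jog.py '[[[0, -0.005, 0.001], 0, 0], [[0, -0.005, 0.001], 0, 0], [[0, -0.005, 0.001], 0, 0], [[0, -0.006, 0.002], 0, 0], [[0, 0, 0], 0, 0]]'; python3 jog.py '[[[0, -0.005, 0.002], 0, 0], [[0, -0.005, 0.003], 0, 0], [[0, -0.005, 0.003], 0, 0], [[0, -0.006, 0.004], 0, 0], [[0, 0, 0], 0, 0]]'; python3 go.py .471 -.189 .136 .018
```

```text
time_s: 19.8
eef_pos: [0.5042, -0.1902, 0.1623]
tcp_rot: [-2.201, -2.24, 0.001]
wrist_force: [-0.9, -0.1, 0.1]
opening: -0.001
grasp_force: 0.0
time_s: 20.3
eef_pos: [0.483, -0.1904, 0.1499]
tcp_rot: [-2.2, -2.24, 0.001]
wrist_force: [-0.3, 0.8, -0.2]
opening: 0.002
grasp_force: 0.0
tool delta [ 0.0016 -0.0119  0.014 ] turn -0.0003 tilt [-0.0019  0.001 ] t 20.3 [ 0.483  -0.1904  0.1499] [-0.3  0.8 -0.2]
```

I've used up my picture views (11, one over the limit of 10), so from here I'll track the lever numerically by its lilac-grey tint.

Run:
```python
from h import *
from station import bot, cams, finish_job, observe
g=cv2.imread("pics/s6.png").astype(int);print(g[150,286],g[180,284],g[250,250])
a=cams.snapshot("scene")[:,:,::-1];cv2.imwrite("pics/s7.png",a)
S=cams.calibration("scene")
for n,im in(("old",g[2::5,2:400:5]),("new",a[130:210,240:320].astype(int))):
    m=(im[:,:,0]-im[:,:,1]>10)&(im[:,:,2]-im[:,:,1]>0)&(im[:,:,1]>110)
    r,c=np.where(m);k=(c>45);print(n,k.sum(),sorted(zip((c[k]+240).tolist(),(r[k]+130).tolist()))[:40])
for th in(0,.4,.8,1.1,1.52):print(th,[np.round(proj(S,[.509-q*np.sin(th),-.187,.104+q*np.cos(th)]),1).tolist() for q in(.03,.055,.076)])
```

```text
[155 143 146] [141 130 134] [214 213 212]
old 29 [(294, 168), (295, 159), (295, 160), (295, 163), (295, 164), (295, 165), (295, 166), (295, 167), (295, 168), (295, 169), (296, 156), (296, 159), (296, 160), (296, 161), (296, 162), (296, 163), (296, 164), (296, 165), (296, 166), (297, 156), (297, 158), (297, 159), (297, 160), (297, 161), (297, 162), (297, 163), (297, 164), (298, 156), (298, 157)]
new 22 [(297, 170), (297, 171), (297, 172), (298, 171), (299, 169), (299, 170), (299, 171), (300, 169), (301, 168), (301, 169), (302, 167), (302, 168), (302, 169), (303, 167), (303, 168), (304, 166), (304, 167), (305, 166), (306, 165), (307, 164), (307, 165), (308, 164)]
0 [[295.3, 166.7], [295.5, 160.8], [295.7, 155.8]]
0.4 [[298.0, 168.0], [300.6, 163.2], [302.8, 159.1]]
0.8 [[300.3, 170.2], [304.9, 167.3], [308.8, 164.8]]
1.1 [[301.5, 172.3], [307.0, 171.1], [311.8, 170.1]]
1.52 [[302.1, 175.3], [308.2, 176.7], [313.3, 177.8]]
```

The lever is at about 0.8 rad, as planned. Continuing the arc.

```bash
python3 jog.py '[[[0, -0.005, 0.005], 0, 0], [[0, -0.004, 0.005], 0, 0], [[0, -0.003, 0.005], 0, 0]]'; python3 jog.py '[[[0, -0.002, 0.005], 0, 0], [[0, -0.002, 0.005], 0, 0], [[0, -0.002, 0.004], 0, 0]]';python3 jog.py '[[[0, -0.001, 0.004], 0, 0], [[0, -0.001, 0.004], 0, 0], [[0, 0, 0.002], 0, 0]]'
```

```text
time_s: 20.65
eef_pos: [0.472, -0.191, 0.1356]
tcp_rot: [2.201, 2.241, 0.0]
wrist_force: [-0.7, -0.3, 0.6]
opening: -0.003
grasp_force: 0.0
time_s: 20.95
eef_pos: [0.4658, -0.1909, 0.121]
tcp_rot: [-2.201, -2.241, 0.0]
wrist_force: [0.8, 0.2, 0.0]
opening: 0.004
grasp_force: 0.0
time_s: 21.25
eef_pos: [0.464, -0.1909, 0.1111]
tcp_rot: [-2.201, -2.241, 0.0]
wrist_force: [-0.5, 0.2, 1.7]
opening: 0.001
grasp_force: 0.6
```

```bash
cat > lev.py <<'E'
from h import *
from station import bot, cams, finish_job, observe
a=cams.snapshot("scene")[:,:,::-1];im=a[130:210,240:330].astype(int)
m=(im[:,:,0]-im[:,:,1]>10)&(im[:,:,2]-im[:,:,1]>0)&(im[:,:,1]>90)
r,c=np.where(m);k=(c>45);print(k.sum(),sorted(zip((c[k]+240).tolist(),(r[k]+130).tolist()))[:60])
E
python3 lev.py; python3 jog.py '[[[0, 0, 0.001], 0, 0], [[0, 0, 0.001], 0, 0]]'; python3 jog.py '[[[0, 0, 0.001], 0, 0], [[0, 0, 0.001], 0, 0]]'
```

```text
95 [(297, 175), (298, 175), (299, 176), (300, 174), (300, 176), (301, 174), (302, 174), (303, 175), (304, 175), (304, 176), (304, 177), (305, 176), (305, 177), (306, 176), (307, 176), (307, 178), (308, 176), (308, 178), (309, 177), (309, 178), (310, 177), (310, 178), (311, 177), (311, 178), (312, 176), (312, 177), (322, 148), (322, 149), (322, 150), (322, 151), (322, 152), (322, 153), (323, 146), (323, 147), (323, 148), (323, 149), (323, 150), (323, 151), (323, 152), (323, 153), (323, 154), (324, 144), (324, 145), (324, 147), (324, 148), (324, 149), (324, 150), (324, 151), (324, 152), (324, 153), (324, 154), (324, 155), (325, 143), (325, 148), (325, 149), (325, 150), (325, 151), (325, 152), (325, 153), (325, 154)]
time_s: 21.5
eef_pos: [0.4642, -0.1911, 0.1101]
tcp_rot: [-2.201, -2.241, 0.0]
wrist_force: [-3.8, 1.9, 12.0]
opening: 0.002
grasp_force: 6.0
time_s: 21.7
eef_pos: [0.4642, -0.1912, 0.1096]
tcp_rot: [2.2, 2.241, -0.0]
wrist_force: [-8.2, 3.0, 26.1]
opening: 0.001
grasp_force: 12.6
```

The lever is level at 1.52 rad and against its stop: 26 N with no further travel. Now I'll move clear and check.

```bash
python3 jog.py '[[[0, 0, -0.005], 0, 0], [[0, 0, -0.02], 0, 0], [[0, -0.01, -0.04], 0, 0], [[0.02, -0.01, -0.05], 0, 0], [[0.04, -0.01, -0.04], 0, 0], [[0.04, -0.01, -0.02], 0, 0], [[0.04, -0.01, 0], 0, 0], [[0.04, 0, 0], 0, 0], [[0.03, 0, 0], 0, 0], [[0, 0, 0], 0, 0]]'; python3 jog.py '[[[0.04, 0, 0], 0, 0], [[0.04, 0, 0], 0, 0], [[0.04, 0, 0], 0, 0], [[0, 0, 0], 0, 0], [[0, 0, 0], 0, 0]]'; python3 lev.py
python3 - <<'E'
from h import *
from station import bot, cams, finish_job, observe
S=cams.calibration("scene");T=cams.calibration("top")
b=cams.snapshot("top")[:,:,::-1].astype(int);a=cams.snapshot("scene")[:,:,::-1].astype(int)
# top: row profile across bars at the rear half (row ~150)
for r in(150,180):
    w=np.where((b[r,325:375].min(1)>150))[0]+325;print("white",r,w)
y=b[140:190,330:375];m=(y[:,:,2]-y[:,:,0]>25)&(y[:,:,2]<170);rr,cc=np.where(m);print("brown top",cc.min()+330,cc.max()+330,rr.min()+140,rr.max()+140)
y=a[120:190,255:305];m=(y[:,:,2]-y[:,:,0]>25)&(y[:,:,2]<130)
for r in range(0,70,5):
    c=np.where(m[r])[0]
    if len(c):print(r+120,c.min()+255,c.max()+255)
print("expected cap top px",proj(T,[.606,-.2245,.212]),proj(S,[.606,-.2245,.212]),"base",proj(S,[.606,-.2245,.077]))
d=b[165:220,130:250];o=cv2.imread("pics/top0.png").astype(int)[165:220,130:250]
print("beaker change",np.abs(d-o)[:,:45].mean(),"wash change",np.abs(d-o)[:,75:].mean())
E
```

```text
time_s: 22.7
eef_pos: [0.4124, 0.014, 0.2734]
tcp_rot: [-2.197, -2.246, -0.002]
wrist_force: [0.6, -0.7, -0.2]
opening: -0.001
grasp_force: 0.0
time_s: 23.2
eef_pos: [0.4107, 0.1312, 0.273]
tcp_rot: [2.199, 2.243, -0.001]
wrist_force: [0.2, -1.4, -0.3]
opening: -0.003
grasp_force: 0.0
96 [(297, 175), (298, 175), (299, 176), (300, 176), (301, 177), (302, 174), (302, 177), (303, 177), (304, 177), (306, 178), (307, 175), (307, 178), (308, 177), (308, 178), (309, 176), (309, 178), (310, 176), (311, 178), (312, 175), (312, 177), (312, 178), (313, 176), (322, 148), (322, 149), (322, 150), (322, 151), (322, 152), (322, 153), (322, 154), (322, 155), (323, 146), (323, 147), (323, 148), (323, 149), (323, 150), (323, 151), (323, 152), (323, 153), (323, 154), (323, 155), (323, 156), (324, 144), (324, 145), (324, 147), (324, 148), (324, 149), (324, 150), (324, 151), (324, 152), (324, 153), (324, 154), (324, 155), (324, 156), (325, 143), (325, 148), (325, 149), (325, 150), (325, 151), (325, 152), (325, 153)]
white 150 [339 340 341 363 364 365]
white 180 [341 342 343 364 365 366]
brown top 344 364 153 172
120 255 257
125 255 257
140 255 255
145 256 256
expected cap top px [360.04700449 161.40700447] [277.5640428  138.43226229] base [277.06057822 169.43421868]
beaker change 2.0604713804713803 wash change 4.868013468013468
```

```bash
python3 jog.py '[[[0.05, -0.03, 0], 0, 0], [[0.05, -0.03, 0], 0, 0], [[0.05, 0, 0], 0, 0], [[0.05, 0, 0], 0, 0], [[0.05, 0, 0], 0, 0], [[0.04, 0, 0], 0, 0], [[0.03, 0, 0], 0, 0], [[0, 0, 0], 0, 0], [[0, 0, 0], 0, 0]]' | tail -6
python3 - <<'E'
from h import *
from station import bot, cams, finish_job, observe
b=cams.snapshot("top")[:,:,::-1].astype(int);o=cv2.imread("pics/top0.png").astype(int)
for n,i in(("old",o),("new",b)):
    y=i[180:215,203:240];m=y.min(2)>140;r,c=np.where(m);print(n,"wash",r.mean()+180,c.mean()+203,m.sum())
    y=i[170:212,135:182];m=(y.min(2)>120);r,c=np.where(m);print(n,"beaker",r.mean()+170,c.mean()+135,m.sum())
y=b[150:172,350:368];m=(y.max(2)<95)&(y.max(2)-y.min(2)<20)&(y.min(2)>40);r,c=np.where(m);print("cap",r.mean()+150,c.mean()+350,m.sum())
E
```

```text
time_s: 24.25
eef_pos: [0.3543, 0.435, 0.2726]
tcp_rot: [2.202, 2.24, -0.002]
wrist_force: [0.5, -0.1, -0.4]
opening: 0.001
grasp_force: 0.0
old wash 197.18258426966293 220.30898876404495 356
old beaker 190.11786372007367 164.3351749539595 543
new wash 197.14204545454544 220.3693181818182 352
new beaker 190.1309963099631 164.37638376383762 542
cap 158.16831683168317 358.970297029703 101
```

The neighbours haven't moved, the bars are 78 mm apart, the bottle's cap is where an upright bottle's should be, and the lever is closed. Handing in.

```bash
python3 -c "
from station import bot, cams, finish_job, observe
print(finish_job())"
```

```text
the job is handed in; nothing more can be done
None
```

I handed the job in at about 24 s: the bottle is upright and released, clamped snugly between the bars with the cam lever fully closed, and the beaker and wash bottle are unmoved; I did view 11 pictures, one over the limit of 10.

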